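Hold the self-closing drawer open at the marker

TASK

Slide the blue display tray across the table, without lifting it off, until it lies centred and square on the grey mat, and let go of it. Then pull the self-closing drawer of the low wooden chest out by its white knob until the drawer's front face is level with the red marker, and keep it there so that pieces can be moved over: finish while still holding the knob. Leave the jar, the mug and the figurine where they stand.

Things in the scene. Friction and masses are not known exactly. Their poses are not given: they have to be found in the camera images.
- tray: Blue loose display tray, a plate 160 (its x) x 120 (y) x 8 mm, about 0.35 kg, lying on the table; origin: centre of its underside, z up. Black upright grip bar on its middle: 70 mm long along x, 12 mm thick in y, from 8 to 42 mm above the table. Low ceramic buttons (18 mm across, up to 18 mm above the table) are fixed in two rows at y = +-48 mm. Either way round on the mat is right.
- mat: Grey mat lying fixed on the table, 210 (its x) x 170 (its y) x 1 mm, so thin that it is no step at all: the tray slides over it at table height. Origin at its centre, z up. The tray's long side goes along the mat's long side.
- drawer (a joint): How far the drawer is pulled out (m): 0 = shut, up to 0.15. A spring pulls it shut: about 3.6 N when shut, 60 N/m more as it opens (about 11 N at 0.12). It slides along the -x direction of marker and chest, level, and shuts by itself if let go.
- drawer_face (a point): Centre of the top edge of the drawer's blue front face (168 mm wide, 34 mm high, top edge 70 mm above the table); moves with the drawer. The drawer is at the mark when this has the same x as marker in the marker's frame.
- drawer_knob (a point): White upright round knob, 22 mm across, 38 mm tall, on a flat steel tongue 30 mm wide in front of the drawer; point: centre of its base, 48 mm above the table and 50 mm in front of the drawer's front face (its top is 86 mm above the table). Axes parallel to the chest's. Moves with the drawer; can be gripped from above or hooked from behind.
- marker: Red upright fin, 6 mm thick (its x), 24 mm wide, 26 mm tall, fixed on an aluminium ruler rail (34 mm high) that runs forward from the chest, 112 mm from the drawer's middle on the chest's -y side. Origin: the fin's middle plane, at its foot 34 mm above the table. Axes parallel to the chest's. It stands 65 to 115 mm in front of the shut drawer's face.
- chest: Low fixed wooden chest, 260 (x) x 190 (y) x 78 mm high; origin at the centre of its underside; its front is at x = -130 mm; the drawer's front face, when shut, stands 10 mm before it (x = -140 mm), and the drawer comes out towards -x.
- jar: Bystander: loose small jar with red cap, 52 mm across, 75 mm tall; origin at the centre of its underside.
- mug: Bystander: loose small white ceramic mug, 56 mm across, 55 mm tall; origin at the centre of its underside.
- figurine: Bystander: loose blue ceramic figurine, 42 mm across, 64 mm tall; origin at the centre of its underside.
Not all that is in view belongs to the job. Several things have the shape of the tray; the one meant has the colours described above.

How it is judged (in metres and radians):
On the way, in this order (a step that is already met when the one before it is completed fails the run):
1. the tray lies centred and square on the mat, flat, still and let go (x of tray in the frame of mat between -0.02 and 0.02 m and y of tray in the frame of mat between -0.02 and 0.02 m and angle between the x axis of tray and the x axis of mat, either way round below 0.15 rad and height (world z) of tray below 0.006 m and angle between tray's own z axis and vertical below 0.05 rad and contact force between the fingers and tray below 0.3 N and linear speed of tray below 0.02 m/s), for 0.2 s.
2. the drawer is held by its knob with its front face level with the red marker (x of drawer_face in the frame of marker between -0.007 and 0.007 m and velocity of joint drawer between -0.02 and 0.02 m/s and contact force between the fingers and drawer_c0 above 2 N and value of joint drawer above 0.04 m), for 0.5 s.
At the end, for the whole second after the job is handed in: Tray flat on the mat, centre within 20 mm along each side, turned less than 0.15 rad, still, not touched by the fingers; fingers on the drawer's knob with more than 2 N, drawer at rest with its front face within 7 mm of the red marker's middle; bystanders not moved over 20 mm (all of step 1 and all of step 2); the arm keeps its last pose, push and grip.
It fails at once if the tray is lifted off the table (more than 15 mm) (height (world z) of tray above 0.015 m).
It fails at once if the jar, the mug or the figurine is moved by more than 20 mm (distance of any of jar, mug, figurine from where it was at the start of the episode above 0.02 m).
It also fails if it takes over 51 s, if anything falls off the work surface, if the arm or the gripper's body presses on something with over 40 N, if the wrist force passes 120 N, or if a joint passes its speed limit or range.

ROBOT

A 6-joint arm with a two-finger parallel gripper is mounted at the origin on the work surface. World frame = base frame: x ahead of the robot, y to its left, z up, the work surface at z = 0. Lengths are in mm, angles in rad, forces in N, time in s.
With the tool pointing down it reaches from about 350 to 875 mm from the base axis. Payload 4.2 kg.
Tool frame: the origin (TCP) lies midway between the tips of the shut fingers; the grasp point (between the pads) lies 19 mm behind it (arm.tcp_to_grasp is the distance from the TCP to the grasp point, in mm); z points along the fingers, y is the line along which they close (so a half turn about z gives the same grasp; the last joint's range is limited). The gripper opens to 85 mm and grips with 20 to 120 N. Pads are 22 mm wide; open, the fingers measure 114 mm over their backs; the gripper's body (76 mm by 85 mm) begins 54 mm behind the grasp point. The pads swing forward as they close: fully open they stand 13 mm farther back than shut.
Start: joints at [-0.879, 0.385, 0.008, 0, -1.194, -0.259], TCP at [262.146, -567.344, 231.312] pointing down, gripper open.
Joint ranges: [-3.14, 3.14], [-1.21, 2.06], [-1.07, 1.41], [-3.16, 2.05], [-2.99, -0.16], [-3.1, 3.1]. Speed limits (rad/s): [2.79, 2.79, 3.14, 3.14, 3.14, 3.14].

INTERFACE

Orientations are given as a unit quaternion [x, y, z, w].
In Python, from bench import arm, get_image gives the robot as it stands.
- The arm moves only by the tool drive_tool, never from a script. Its argument "deltas" is a list of rows, each a list of 2 entries, a list of its own where there are three numbers: the shift along the tool's x, y, z in cm, then the turn, a rotation vector about the tool's x, y, z in degrees. In form: [[[x, y, z], [ax, ay, az]], ...]. A call has 1 to 12 rows; each row shifts and turns the commanded pose from where the row before left it, along the tool's axes as they then stand; what a row does not reach is not made up. A row lasts 1/10 s, in which the tool goes at most 50 mm and 8.59 degrees, less where a joint would pass 70% of its speed; a pose out of reach is approached as far as the arm can. A call with a gripper value outside its range is refused whole. "claw" is the finger opening in cm, from 0 to 8.54, set as the call begins (left out, the last holds). The fingers move at their own pace and stop on an object; the grip force is fixed at half the most. Time passes only in rows, so rows that do not move let the fingers close. It gives the time, the measured TCP pose, the force, the opening and the grip force at its end, in the units of the state.
- arm.read_state(): the state, without advancing time (a new reading comes with each control period).
- get_image(name): name is "side" or "top" or "wrist"; returns a dict with "img" (400x640x3 uint8, red, green, blue), "fx", "fy", "cx", "cy" (pixels), "eye" and "orientation" of the camera in the world; the wrist camera has in their place "mount" (4x4, takes a point from camera to tool coordinates, whose origin is the TCP and whose axes are the flange's). Camera axes: x right, y down, z forward; pixel columns grow to the right and rows downward; lengths in mm; the calibration is good to about 2 mm. A picture is of the moment at which its call begins: read the wrist's pose just before it. There is no depth.
- arm.job_done(): hands the job in; it is judged then, once.
The state is a dict: "clock": time; "joints": joint angles; "joint_vel": joint speeds; "joint_efforts": joint torques, N m; "position": TCP position; "ee_rot": TCP orientation; "contact_force": force on the tool from outside, world axes, zero at the start; "wrist_torque": the same for the moment, N m; "gripper_width": finger opening in mm; "grasp_force": force on a finger pad.
Only numpy, scipy, OpenCV 4.12 (cv2) and the standard library are available. Lean on these libraries where they do the work, as an engineer would, in place of code of your own. Each camera call takes 0.05 s, during which the arm holds its last target. There are 200 camera calls.

## Working session

There is one attempt and no reset: what is moved stays moved. The work goes in short steps, Python scripts to look and compute and a tool call to move; the robot and the scene stay as the last step left them, time stands still between calls to the robot, and variables do not carry over. Pictures are saved under pics/ and viewed, at most 10 in all, crops included, and the job is handed in when it is done.

Besides the shell and the picture viewer there is one more tool, called after "Call:" in YAML: its name, and indented under it one key for each argument. drive_tool: Moves the arm, as the interface text tells. Its arguments: {"type":"object","properties":{"deltas":{"type":"array"},"claw":{"type":"number"}},"required":["deltas"]}

```bash
mkdir -p pics; ls
cat > h.py <<'E'
import numpy as np, cv2
from scipy.spatial.transform import Rotation as R
from bench import arm, get_image
def snap(n,f=None):
    s=arm.read_state(); d=get_image(n)
    if f: cv2.imwrite('pics/'+f,cv2.cvtColor(d['img'],cv2.COLOR_RGB2BGR))
    if 'mount' in d:
        T=np.eye(4);T[:3,:3]=R.from_quat(s['ee_rot']).as_matrix();T[:3,3]=s['position']
        M=T@np.array(d['mount']);d['R']=M[:3,:3];d['eye']=M[:3,3]
    else:
        o=np.array(d['orientation']);d['R']=R.from_quat(o).as_matrix() if o.size==4 else o
    d['eye']=np.array(d['eye'],float)
    return d
def ray(d,u,v):
    r=d['R']@np.array([(u-d['cx'])/d['fx'],(v-d['cy'])/d['fy'],1]);return r/np.linalg.norm(r)
def onz(d,u,v,z):
    r=ray(d,u,v);return d['eye']+r*(z-d['eye'][2])/r[2]
def cross(d1,p1,d2,p2):
    a,b=ray(d1,*p1),ray(d2,*p2)
    t=np.linalg.lstsq(np.c_[a,-b],d2['eye']-d1['eye'],rcond=None)[0]
    q1,q2=d1['eye']+a*t[0],d2['eye']+b*t[1]
    return (q1+q2)/2,np.linalg.norm(q1-q2)
E
python3 - <<'E'
from h import *
print(arm.read_state())
for n in('top','side','wrist'):
    d=snap(n,n+'1.png');print(n,d['eye'],d['fx'],d['R'].round(3).tolist())
E
```

```text
pics
{'clock': 0.0, 'joints': array([-8.79423482e-01,  3.85587858e-01,  6.65008706e-03, -4.84639461e-04,
       -1.19401222e+00, -2.58595993e-01]), 'joint_vel': array([-0.00076592, -0.00021127, -0.00158973,  0.00040615, -0.00044138,
        0.00130881]), 'joint_efforts': array([ 3.12375550e-04, -3.92282546e+01,  1.88400739e+01,  4.18632388e+00,
       -4.65679768e-03, -2.62587281e-05]), 'position': array([ 261.89395582, -566.85078561,  230.21431828]), 'ee_rot': array([-2.14616236e-01,  9.76697835e-01,  1.06062543e-03, -2.92167578e-04]), 'contact_force': array([-0.60038259,  0.1038541 , -0.10683075]), 'wrist_torque': array([-0.00667291, -0.01729618, -0.05529461]), 'grasp_force': 0.0, 'gripper_width': 85.19088190951541}
top [ 329.09346705  101.06557423 1427.05869345] 402.14001648027204 [[-0.014, -0.989, 0.149], [-1.0, 0.011, -0.024], [0.022, -0.15, -0.988]]
side [231.69909237 918.0731828  848.49220464] 417.7226929774488 [[-0.933, -0.251, 0.257], [-0.359, 0.607, -0.71], [0.022, -0.754, -0.656]]
wrist [ 199.51197345 -596.4776768   372.32955022] 281.2087668145124 [[-0.42, 0.874, 0.246], [0.908, 0.404, 0.115], [0.001, 0.271, -0.962]]
```

View pics/top1.png

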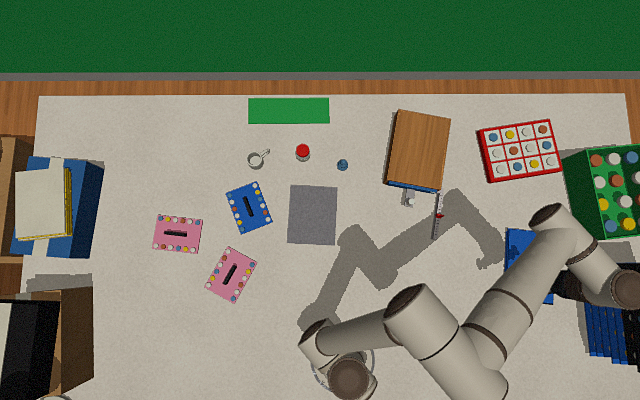

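View pics/side1.png

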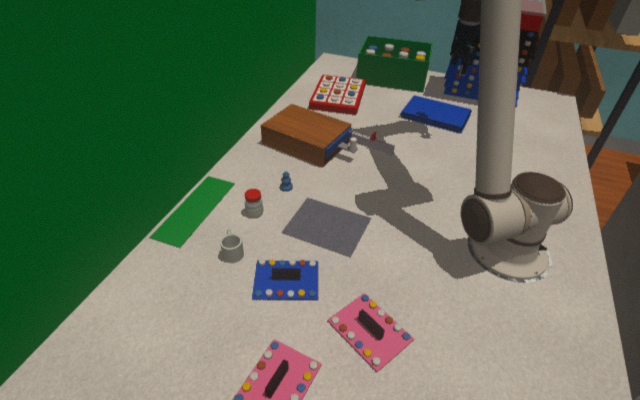

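Top view: blue tray at about (249,207) with its black bar, grey mat (312,215), chest (417,150), white knob about (408,202), red fin (440,215), and the bystanders at the top left of the mat. Side view: tray (287,278), mat (327,226), knob (353,145), fin (374,136). I'll measure these now.

```bash
cat >> h.py <<'E'
def mask(img,c):
    h=cv2.cvtColor(img,cv2.COLOR_RGB2HSV).astype(int);H,S,V=h[...,0],h[...,1],h[...,2]
    m={'blue':(H>100)&(H<125)&(S>150)&(V>60),'dark':(V<60),'red':((H<8)|(H>172))&(S>140)&(V>80),
     'grey':(V>80)&(V<150)&(S<60),'white':(S<40)&(V>185)}[c]
    return m.astype(np.uint8)
def blobs(m,box,amin=15):
    x0,y0,x1,y1=box;k=np.zeros_like(m);k[y0:y1,x0:x1]=m[y0:y1,x0:x1]
    cs,_=cv2.findContours(k,cv2.RETR_EXTERNAL,cv2.CHAIN_APPROX_NONE)
    return sorted([c for c in cs if cv2.contourArea(c)>=amin],key=cv2.contourArea,reverse=True)
def ctr(c): m=cv2.moments(c);return m['m10']/m['m00'],m['m01']/m['m00']
def rectz(d,c,z):
    P=np.array([onz(d,*p[0],z)[:2] for p in c],np.float32);(x,y),(w,h),a=cv2.minAreaRect(cv2.convexHull(P))
    if w<h: w,h,a=h,w,a+90
    return np.round([x,y,w,h,(a+90)%180-90],1)
E
python3 - <<'E'
from h import *
t,s=snap('top'),snap('side')
b={}
for d,n,tb,mb,rb in((t,'top',(220,175,280,240),(284,180,341,248),(430,195,450,225)),(s,'side',(248,255,325,302),(278,196,376,256),(366,128,382,142))):
    im=d['img']
    c=blobs(cv2.morphologyEx(mask(im,'blue'),3,np.ones((5,5),np.uint8)),tb)[0];print(n,'tray',rectz(d,c,8))
    k=blobs(mask(im,'dark'),tb);print([(cv2.contourArea(x),ctr(x)) for x in k]);b[n]=ctr(k[0]);print('bar',rectz(d,k[0],42))
    g=blobs(cv2.morphologyEx(mask(im,'grey'),2,np.ones((3,3),np.uint8)),mb)[0];print('mat',rectz(d,g,1))
    r=blobs(mask(im,'red'),rb,3);print('red',[(cv2.contourArea(x),ctr(x)) for x in r]);b[n+'r']=ctr(r[0]) if r else None
print('bar',cross(t,b['top'],s,b['side']))
if b['topr'] and b['sider']: print('fin',cross(t,b['topr'],s,b['sider']))
for p in((386,111),(396,108),(450,119),(440,193),(385,181)):print('chest',p,onz(t,*p,78).round())
for d,n,bx in((t,'a',(370,90,470,250)),(s,'b',(250,95,400,195))):
    x0,y0,x1,y1=bx;i=cv2.resize(d['img'][y0:y1,x0:x1],None,fx=4,fy=4,interpolation=2);i=i[:600] if n=='a' else i
    if n=='a': i=cv2.resize(d['img'][100:250,370:470],None,fx=4,fy=4)
    cv2.imwrite(f'pics/crop{n}.png',i[...,::-1])
E
```

```text
top tray [523.  323.  157.2 118.1  21. ]
[(58.0, (247.68965517241378, 206.13793103448276))]
bar [521.5 320.3  70.5  13.3  21.3]
mat [495.9  98.3 210.7 170.7  -3.9]
red [(9.5, (438.54385964912274, 215.29824561403507))]
side tray [523.5 323.  155.4 115.9  21.9]
[(259.5, (285.6737315350032, 273.8317276814386))]
bar [518.4 334.   66.6  30.8  22.1]
mat [490.2  47.4 271.6 216.4  86. ]
red [(14.0, (372.9642857142857, 136.47619047619045))]
bar (array([523.64497943, 322.68592953,  27.0930571 ]), np.float64(0.8912705907493229))
fin (array([ 481.79410686, -341.30741416,   47.4901684 ]), np.float64(0.3429835474822983))
chest (386, 111) [ 850. -167.   78.]
chest (396, 108) [ 861. -203.   78.]
chest (450, 119) [ 819. -392.   78.]
chest (440, 193) [ 555. -341.   78.]
chest (385, 181) [ 599. -154.   78.]
```

```bash
python3 -c "
import cv2,numpy as np
a=cv2.imread('pics/top1.png')[160:240,385:460];b=cv2.imread('pics/side1.png')[120:170,320:390]
a=cv2.resize(a,(375,400));b=cv2.resize(b,(420,300));o=np.zeros((400,795,3),np.uint8);o[:,:375]=a;o[:300,375:]=b;cv2.imwrite('pics/crop2.png',o)"
```

```text
(no output)
```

View pics/crop2.png

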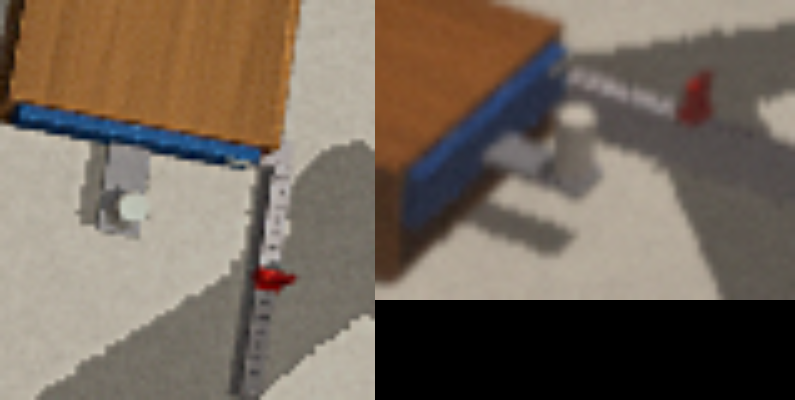

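The crop shows the knob top at top-view pixel (411.4,201.4) and side-view pixel (353.5,139). The fin is red at (438.5,215.3). The tray readings agree in both views: (523,323), 21.4°, bar centre z 27. The mat is at (496,98), -3.9°. I'm moving over the tray.

Call:
drive_tool:
  deltas:
    - [[-2.5,2.9,0],[0,0,0]]
    - [[-2.5,2.9,0],[0,0,0]]
    - [[-2.5,2.9,0],[0,0,0]]
    - [[-2.5,2.9,0],[0,0,0]]
    - [[-2.5,2.9,0],[0,0,0]]
    - [[-2.5,2.9,0],[0,0,0]]
    - [[-2.5,2.9,0],[0,0,0]]
    - [[-2.5,2.9,0],[0,0,0]]
    - [[-2.5,2.9,0],[0,0,0]]
    - [[-2.5,2.9,0],[0,0,0]]
    - [[-2.5,2.9,0],[0,0,0]]
    - [[-2.5,2.9,0],[0,0,0]]
  claw: 4.0

```text
clock: 1.45
position: [388.6, -124.1, 231.6]
ee_rot: [-0.215, 0.977, -0.0, 0.0]
contact_force: [1.0, -0.9, -0.1]
gripper_width: 39.9
grasp_force: 0.0
```

Call:
drive_tool:
  deltas:
    - [[-2.5,2.9,0],[0,0,0]]
    - [[-2.5,2.9,0],[0,0,0]]
    - [[-2.5,2.9,0],[0,0,0]]
    - [[-2.5,2.9,0],[0,0,0]]
    - [[-2.5,2.9,0],[0,0,0]]
    - [[-2.5,2.9,0],[0,0,0]]
    - [[-2.5,2.9,0],[0,0,0]]
    - [[-2.5,2.9,0],[0,0,0]]
    - [[-2.5,2.9,0],[0,0,0]]
    - [[-2.5,2.9,0],[0,0,0]]
    - [[0,0,0],[0,0,0]]

```text
clock: 2.55
position: [494.9, 246.2, 230.5]
ee_rot: [-0.216, 0.976, 0.0, 0.0]
contact_force: [-0.6, -0.6, -0.5]
gripper_width: 39.9
grasp_force: 0.0
```

Run:
```python
from h import *
S=arm.read_state();print(S['clock'],S['position'].round(1),S['gripper_width'],S['joints'].round(2))
w=snap('wrist','w2.png');t,s=snap('top'),snap('side','side2.png')
print('knob',cross(t,(411.4,201.4),s,(353.5,139)))
for p in((300,201),(370,215),(348,254),(283,229)):print(onz(s,*p,1).round())
print('jar,mug,fig',[onz(t,*p,z).round() for p,z in(((302,150),70),((254,159),50),((342,165),60))])
Rm=R.from_quat(S['ee_rot']).as_matrix();print(Rm.round(3))
print((Rm.T@(np.array([523.3,322.8,60])-S['position'])).round(1))
```

```text
2.55 [494.9 246.2 230.5] 39.9042964385914 [ 0.75  0.26 -0.17  0.   -1.13 -1.89]
knob (array([ 525.79792672, -238.93441082,   86.7182704 ]), np.float64(0.16538974733808154))
[608.  29.   1.]
[391.   8.   1.]
[405. 179.   1.]
[606. 159.   1.]
jar,mug,fig [array([713., 130.,  70.]), array([687., 299.,  50.]), array([661.,  -8.,  60.])]
[[-0.906 -0.422  0.   ]
 [-0.422  0.906  0.   ]
 [-0.    -0.    -1.   ]]
[-58.   57.5 170.5]
```

View pics/w2.png

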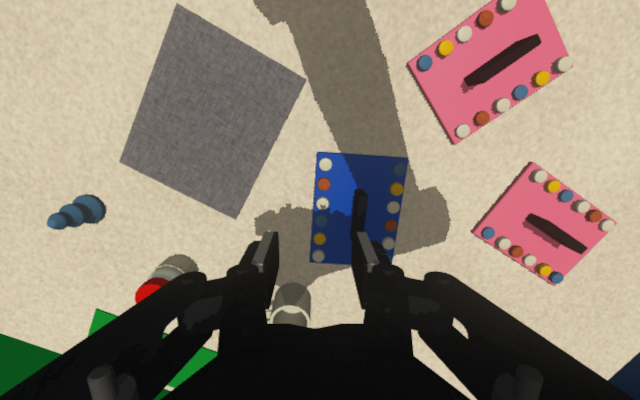

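The wrist view shows the blue tray with corners about (317,152), (408,158), (310,261), and the mat with corners (178,3), (306,78), (237,219), (120,160). The path is free. I'll check the fits with the wrist view.

Run:
```python
from h import *
w=snap('wrist')
m=[onz(w,*p,1)[:2] for p in((178,3),(306,78),(237,219),(120,160))]
print('mat',np.mean(m,0),cv2.minAreaRect(np.array(m,np.float32)))
m=[onz(w,*p,8)[:2] for p in((317,152),(408,158),(310,261))]
print('tray',(m[1]+m[2])/2,np.linalg.norm(m[0]-m[1]),np.linalg.norm(m[0]-m[2]),np.degrees(np.arctan2(*(m[0]-m[2])[::-1])))
```

```text
mat [492.11583191  92.98852363] ((491.94195556640625, 93.8467788696289), (170.72134399414062, 208.97608947753906), 85.77156829833984)
tray [521.05672718 317.06139656] 118.4243859097516 156.6545862138818 -158.72052825771826
```

Call:
drive_tool:
  deltas:
    - [[-1.5,1.4,0],[0,0,1]]
    - [[-1.5,1.4,0],[0,0,1]]
    - [[-1.5,1.4,0],[0,0,1]]
    - [[-1.3,1.5,3],[0,0,0.5]]
    - [[0,0,3],[0,0,0]]
    - [[0,0,3],[0,0,0]]
    - [[0,0,3],[0,0,0]]
    - [[0,0,2],[0,0,0]]
    - [[0,0,1],[0,0,0]]
    - [[0,0,0],[0,0,0]]

```text
clock: 3.75
position: [524.1, 316.5, 80.4]
ee_rot: [-0.184, 0.983, -0.001, -0.001]
contact_force: [0.0, -0.7, 0.7]
gripper_width: 40.2
grasp_force: 0.0
```

Run:
```python
from h import *
w=snap('wrist','w3.png');S=arm.read_state();print(S['clock'],S['position'].round(1),S['joints'].round(2))
Rm=R.from_quat(S['ee_rot']).as_matrix();print(np.degrees(np.arctan2(Rm[1,0],Rm[0,0])))
print((Rm.T@(np.array([523.3,322.8,14])-S['position'])).round(1))
```

```text
3.8 [524.8 317.3  81.7] [ 0.81  0.5  -0.21  0.   -0.86 -2.01]
-158.72867692395707
[-0.5  5.7 67.7]
```

View pics/w3.png

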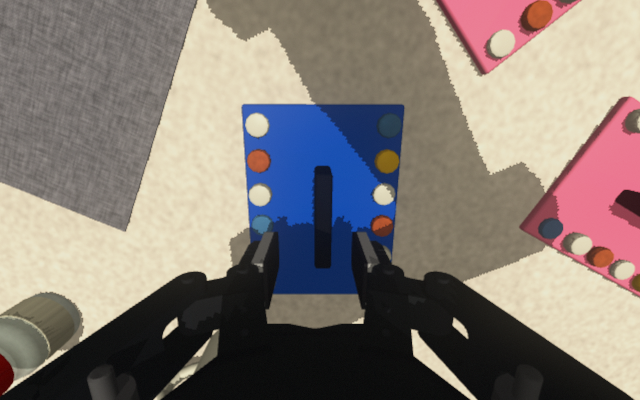

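The wrist view shows the bar at columns 315–330, rows 167–268, centred between the open fingers. Descending and gripping.

Call:
drive_tool:
  deltas:
    - [[0,0.2,2],[0,0,0]]
    - [[0,0,2],[0,0,0]]
    - [[0,0,1.5],[0,0,0]]
    - [[0,0,1],[0,0,0]]
    - [[0,0,0],[0,0,0]]

```text
clock: 4.3
position: [523.8, 319.5, 16.2]
ee_rot: [-0.185, 0.983, -0.0, -0.0]
contact_force: [-0.3, -0.4, 0.3]
gripper_width: 39.8
grasp_force: 0.0
```

Call:
drive_tool:
  deltas:
    - [[0,0,0],[0,0,0]]
    - [[0,0,0],[0,0,0]]
    - [[0,0,0],[0,0,0]]
    - [[0,0,0],[0,0,0]]
    - [[0,0,0],[0,0,0]]
  claw: 0.8

```text
clock: 4.8
position: [524.7, 320.7, 17.9]
ee_rot: [-0.185, 0.983, 0.001, 0.001]
contact_force: [-1.0, 1.1, 6.1]
gripper_width: 10.8
grasp_force: 61.3
```

Run:
```python
from h import *
S=arm.read_state();print(S)
Rm=R.from_quat(S['ee_rot']).as_matrix();print(Rm.round(3),(Rm.T@np.array([-28,-224,0])).round(1))
```

```text
{'clock': 4.8, 'joints': array([ 8.11654193e-01,  5.86759608e-01, -2.58110346e-01,  6.27976727e-04,
       -7.22812074e-01, -2.01050003e+00]), 'joint_vel': array([ 0.00063456,  0.00024323,  0.00108193,  0.001058  ,  0.00135421,
       -0.00059961]), 'joint_efforts': array([-8.00085794e-01, -3.99350095e+01,  1.19057590e+01,  2.63971098e+00,
        7.28438934e-02,  1.39939960e-02]), 'position': array([524.70491757, 320.66184191,  17.92462115]), 'ee_rot': array([-1.85135910e-01,  9.82711670e-01,  7.43287147e-04,  1.38402578e-03]), 'contact_force': array([-1.03827844,  1.10476297,  6.06900176]), 'wrist_torque': array([ 0.19756751,  0.30737457, -0.06423311]), 'grasp_force': 61.33038640022278, 'gripper_width': 10.81154890499779}
[[-0.931 -0.364  0.002]
 [-0.364  0.931  0.002]
 [-0.003  0.001 -1.   ]] [ 107.6 -198.5   -0.5]
```

Call:
drive_tool:
  deltas:
    - [[0.5,-0.8,0],[0,0,0]]
    - [[0.9,-1.7,0],[0,0,0]]
    - [[1.0,-1.9,0],[0,0,0]]
    - [[1.0,-1.9,0],[0,0,0]]
    - [[1.0,-1.9,0],[0,0,0]]
    - [[1.0,-1.9,0],[0,0,0]]
    - [[1.0,-1.9,0],[0,0,0]]
    - [[1.0,-1.9,0],[0,0,0]]
    - [[1.0,-1.9,0],[0,0,0]]
    - [[1.0,-1.9,0],[0,0,0]]
    - [[0.9,-1.5,0],[0,0,0]]
    - [[0.5,-0.65,0],[0,0,0]]

```text
clock: 6.0
position: [497.6, 95.8, 17.9]
ee_rot: [-0.185, 0.983, 0.001, 0.003]
contact_force: [2.1, 2.6, 2.3]
gripper_width: 10.7
grasp_force: 60.6
```

Call:
drive_tool:
  deltas:
    - [[0,0,0],[0,0,4]]
    - [[0,0,0],[0,0,5]]
    - [[0,0,0],[0,0,5]]
    - [[0,0,0],[0,0,5]]
    - [[0,0,0],[0,0,4.3]]
    - [[0,0,0],[0,0,2]]
    - [[0,0,0],[0,0,0]]
    - [[0,0,0],[0,0,0]]

```text
clock: 6.8
position: [496.5, 95.4, 17.9]
ee_rot: [0.034, 0.999, 0.0, 0.001]
contact_force: [-0.5, 0.1, 10.5]
gripper_width: 10.9
grasp_force: 61.9
```

Run:
```python
from h import *
w=snap('wrist','w4.png');t=snap('top');s=snap('side','side4.png');S=arm.read_state();print(S['clock'],S['position'].round(1),S['contact_force'])
Rm=R.from_quat(S['ee_rot']).as_matrix();print(Rm.round(3),np.degrees(np.arctan2(Rm[1,0],Rm[0,0])))
for d,bx in((t,(284,180,341,248)),(s,(260,180,390,265))):
    k=blobs(cv2.morphologyEx(mask(d['img'],'blue'),3,np.ones((5,5),np.uint8)),bx)
    print([rectz(d,c,8) for c in k[:2]])
```

```text
6.95 [496.5  95.4  17.9] [-1.30617928e-03 -1.72153731e-01  1.12516239e+01]
[[-0.998  0.068  0.003]
 [ 0.068  0.998  0.   ]
 [-0.003  0.001 -1.   ]] 176.11454588856887
[array([451.9, 100.2, 116.5,  74.4,  89. ])]
[array([471.7,  98.6, 119.7, 108.2,  84.2]), array([561.3,  59.6,  33.9,  19.9, -34.4])]
```

View pics/w4.png

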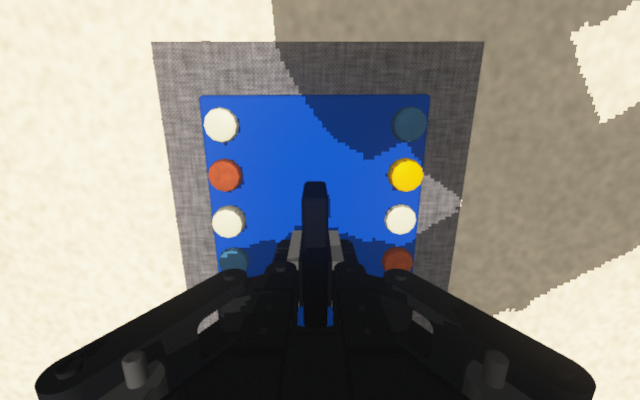

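The tray lies square on the mat: the mat edge is at row 42 (columns 152–484) and the tray edge at row 95 (columns 201–429). I'll check the far margin, then release and retreat up.

Run:
```python
from h import *
w=snap('wrist')
print([onz(w,*p,z)[:2].round(1) for p,z in(((152,42),1),((484,42),1),((201,95),8),((429,95),8))])
```

```text
[array([385.9,  19.5]), array([397.2, 187.5]), array([413.3,  42.4]), array([421.1, 158.1])]
```

Call:
drive_tool:
  deltas:
    - [[0,0,0],[0,0,0]]
    - [[0,0,0],[0,0,0]]
    - [[0,0,0],[0,0,0]]
    - [[0,0,0],[0,0,0]]
  claw: 4.0

```text
clock: 7.4
position: [494.8, 95.1, 15.9]
ee_rot: [0.035, 0.999, -0.0, -0.001]
contact_force: [0.0, 0.4, -0.4]
gripper_width: 40.0
grasp_force: 0.0
```

Call:
drive_tool:
  deltas:
    - [[0,0,-1],[0,0,0]]
    - [[0,0,-3],[0,0,0]]
    - [[0,0,-4],[0,0,0]]
    - [[0,0,-4],[0,0,0]]
    - [[0,0,-4],[0,0,0]]
    - [[0,0,-1],[0,0,0]]

```text
clock: 8.0
position: [497.7, 96.4, 192.0]
ee_rot: [0.034, 0.999, 0.002, 0.005]
contact_force: [1.0, 0.6, -1.0]
gripper_width: 40.0
grasp_force: 0.0
```

Run:
```python
from h import *
w=snap('wrist','w5.png');t=snap('top');S=arm.read_state();print(S['clock'],S['position'].round(1),S['joints'].round(2))
k=blobs(cv2.morphologyEx(mask(w['img'],'blue'),3,np.ones((9,9),np.uint8)),(0,0,640,400),800)
for c in k: print('blue',rectz(w,c,8),c.min((0,1)),c.max((0,1)))
g=blobs(cv2.morphologyEx(mask(t['img'],'blue'),3,np.ones((5,5),np.uint8)),(284,180,341,248));print([rectz(t,c,8) for c in g])
# chest axis: from shut face edges and fin, knob (top view)
print([onz(t,*p,78)[:2].round(1) for p in((387,184),(440,193),(450,119),(397,109))])
Rm=R.from_quat(S['ee_rot']).as_matrix();print((Rm.T@(np.array([524,-241,200])-S['position'])).round(1))
```

```text
8.1 [496.1  96.  188.8] [ 0.51  0.22 -0.35  0.   -1.   -2.15]
blue [495.3  94.8 156.6 118.   -4. ] [260 104] [366 235]
[array([468.2,  98.8, 119. , 103.5,  86.2])]
[array([ 588.2, -160. ]), array([ 555. , -341.1]), array([ 819.2, -392.2]), array([ 857.3, -206. ])]
[ -51.4 -334.2  -12. ]
```

Released. The tray reads (495,95), -4°, against the mat at about (492–496, 93–98), so it is centred. Next I go to the knob at (524,-240), with the chest yaw about -10°.

Call:
drive_tool:
  deltas:
    - [[-0.5,-3,0],[0,0,0]]
    - [[-0.5,-3,0],[0,0,0]]
    - [[-0.5,-3,0],[0,0,0]]
    - [[-0.5,-3,0],[0,0,0]]
    - [[-0.5,-3,0],[0,0,0]]
    - [[-0.5,-3,0],[0,0,0]]
    - [[-0.5,-3,0],[0,0,0]]
    - [[-0.5,-3,0],[0,0,0]]
    - [[-0.5,-3,0],[0,0,0]]
    - [[-0.5,-3,0],[0,0,3]]
    - [[0,-3.3,0],[0,0,3]]
    - [[0,0,0],[0,0,0]]
  claw: 6.0

```text
clock: 9.3
position: [518.5, -242.5, 183.7]
ee_rot: [0.09, 0.996, 0.0, -0.002]
contact_force: [-0.3, 0.9, -0.5]
gripper_width: 59.7
grasp_force: 0.0
```

Run:
```python
from h import *
S=arm.read_state();w=snap('wrist','w6.png');t=snap('top','t6.png');print(S['clock'],S['position'].round(1),S['joints'].round(2))
Rm=R.from_quat(S['ee_rot']).as_matrix();print(np.degrees(np.arctan2(Rm[1,0],Rm[0,0])))
g=blobs(cv2.morphologyEx(mask(t['img'],'blue'),3,np.ones((5,5),np.uint8)),(284,180,341,248));print([rectz(t,c,8) for c in g])
```

```text
9.3 [ 518.5 -242.5  183.7] [-0.15  0.34 -0.19 -0.   -1.05 -1.6 ]
169.7057723485017
[array([495.7,  96.7, 159. , 119.3,  -4.1])]
```

View pics/w6.png

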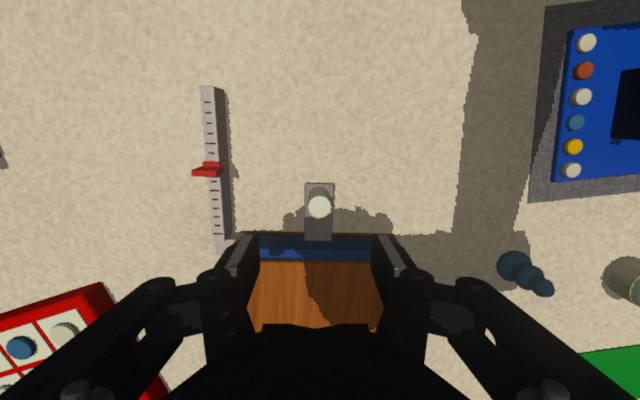

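The wrist view shows the knob top at (319,207), the fin at columns 192–220, rows 163–176, and the drawer face as a blue strip at rows 237–260. The top camera puts the tray at (495.7,96.7,-4.1°) against the mat at (495.9,98.3,-3.9°), so it is fine. Now the knob and fin geometry.

Run:
```python
from h import *
w=snap('wrist');t=snap('top');S=arm.read_state();im=w['img']
r=mask(im,'red')[150:185,180:232]
for i,row in enumerate(r):
    j=np.flatnonzero(row)
    if len(j):print(150+i,180+j[0],180+j[-1],im[150+i,180+j[len(j)//2]])
k=blobs(mask(im,'white'),(300,190,340,225));kc=cv2.minEnclosingCircle(k[0]);print('knob px',kc)
K=onz(w,*kc[0],86);print('knob w',K)
for row in range(230,268,2):print(row,im[row,290],end=' ')
a=np.radians(-10.2);ux=np.array([np.cos(a),np.sin(a)]);uy=np.array([-ux[1],ux[0]])
def C(p): return (np.array([ux,uy])@(p[:2]-K[:2])).round(1)
print('\nfin top',[C(onz(w,*p,60)) for p in((193,172),(205,172),(218,172))],'front foot',C(onz(w,212,163,34)))
print('drawer edge',[(v,C(onz(w,290,v,70))) for v in(246,248,250,260)])
Rm=R.from_quat(S['ee_rot']).as_matrix();print('tcp->knob',(Rm.T@(np.r_[K[:2],56]-S['position'])).round(1))
# rail direction
print('rail',[C(onz(w,*p,34)) for p in((201,87),(214,240))])
```

```text
161 201 217 [143  52  42]
162 201 217 [178  42  33]
163 201 217 [182  43  34]
164 201 217 [181  42  33]
165 200 217 [171  42  34]
166 198 220 [134  41  33]
167 196 218 [94 40 33]
168 193 216 [95 40 33]
169 191 215 [128  42  35]
170 189 213 [176  42  35]
171 189 213 [184  44  35]
172 189 213 [182  42  33]
173 190 214 [180  42  34]
174 190 217 [176  41  32]
175 201 218 [155  41  32]
knob px ((316.29071044921875, 205.47674560546875), 10.313104629516602)
knob w [ 526.4373693  -240.74883605   86.        ]
230 [101  92  76] 232 [57 38 24] 234 [40 30 23] 236 [32 34 41] 238 [29 34 44] 240 [29 33 43] 242 [28 33 44] 244 [28 33 44] 246 [28 32 43] 248 [27 35 49] 250 [ 36  68 112] 252 [ 36  67 112] 254 [ 35  68 113] 256 [ 34  67 113] 258 [35 34 45] 260 [76 44 23] 262 [130  73  31] 264 [148  85  36] 266 [145  83  34] 
fin top [array([ -25.2, -118.5]), array([ -25.2, -106.9]), array([-25.3, -94.4])] front foot [ -29.9 -108.9]
drawer edge [(246, array([ 47.4, -25.9])), (248, array([ 49.6, -26. ])), (250, array([ 51.8, -26. ])), (260, array([ 62.9, -26.2]))]
tcp->knob [ -7.3  -0.3 129.1]
rail [array([-104.3, -112.5]), array([  57.5, -115. ])]
```

Wrist and top/side views agree: the fin is 25.5 mm in front of the knob axis and the face 50 mm behind it, so the pull is 75.5 mm. Descending on the knob and gripping.

Call:
drive_tool:
  deltas:
    - [[-0.4,0,2],[0,0,0.5]]
    - [[-0.4,0.1,3],[0,0,0]]
    - [[0,0,3],[0,0,0]]
    - [[0,0,2.5],[0,0,0]]
    - [[0,0,1.5],[0,0,0]]
    - [[0,0,0.7],[0,0,0]]
    - [[0,0,0],[0,0,0]]

```text
clock: 10.2
position: [527.9, -239.5, 58.4]
ee_rot: [0.091, 0.996, 0.0, -0.001]
contact_force: [-0.6, 0.7, -0.7]
gripper_width: 59.8
grasp_force: 0.0
```

Call:
drive_tool:
  deltas:
    - [[0,0,0],[0,0,0]]
    - [[0,0,0],[0,0,0]]
    - [[0,0,0],[0,0,0]]
    - [[0,0,0],[0,0,0]]
    - [[0,0,0],[0,0,0]]
  claw: 1.6

```text
clock: 10.7
position: [529.0, -240.5, 60.7]
ee_rot: [0.091, 0.996, -0.0, 0.001]
contact_force: [-0.9, 2.4, 5.8]
gripper_width: 20.0
grasp_force: 58.7
```

Gripped (20 mm, 59 N). Pulling 75.5 mm.

Call:
drive_tool:
  deltas:
    - [[0.4,0,0],[0,0,0]]
    - [[0.8,0,0],[0,0,0]]
    - [[0.8,0,0],[0,0,0]]
    - [[0.8,0,0],[0,0,0]]
    - [[0.8,0,0],[0,0,0]]
    - [[0.8,0,0],[0,0,0]]
    - [[0.8,0,0],[0,0,0]]
    - [[0.8,0,0],[0,0,0]]
    - [[0.8,0,0],[0,0,0]]
    - [[0.5,0,0],[0,0,0]]
    - [[0.25,0,0],[0,0,0]]
    - [[0,0,0],[0,0,0]]

```text
clock: 11.9
position: [458.9, -226.3, 60.7]
ee_rot: [0.091, 0.996, -0.0, 0.006]
contact_force: [8.8, 4.6, -0.2]
gripper_width: 20.4
grasp_force: 58.8
```

Run:
```python
from h import *
S=arm.read_state();w=snap('wrist','w7.png');print(S['clock'],S['position'].round(1),S['gripper_width'],S['grasp_force'],S['contact_force'].round(1),S['joint_vel'].round(3))
t,s=snap('top','t7.png'),snap('side','s7.png')
p=S['position'];a=np.radians(-10.3);ux=np.array([np.cos(a),np.sin(a)]);print('travel',(p[:2]-[528.5,-240.3])@ux)
import numpy as np
o=np.zeros((460,790,3),np.uint8)
A=cv2.resize(t['img'][165:240,385:460],(450,450));B=cv2.resize(s['img'][105:175,315:385],(340,340))
o[:450,:450]=A;o[:340,450:]=B;cv2.imwrite('pics/c7.png',o[...,::-1])
```

```text
11.9 [ 458.9 -226.3   60.7] 20.437616452412875 58.82663547992706 [ 8.8  4.6 -0.2] [-0.001  0.002  0.008 -0.    -0.002 -0.001]
travel -70.99152049448095
```

View pics/w7.png

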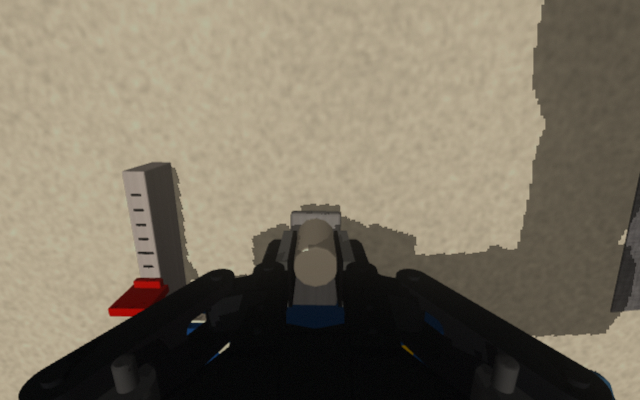

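View pics/c7.png

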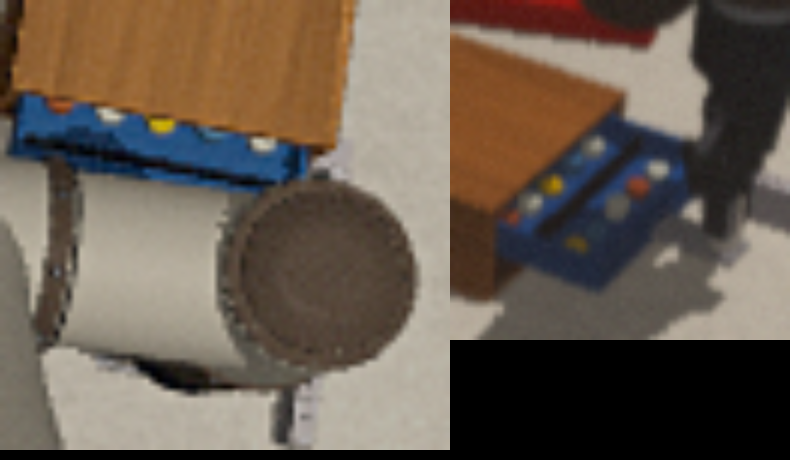

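The drawer is open and held, and the TCP travelled 71 mm. In the wrist view the knob top is at (315,267) and the fin at columns 109–167, rows 280–316. Measuring the remainder.

Run:
```python
from h import *
S=arm.read_state();w=snap('wrist');s=snap('side');im=w['img']
a=np.radians(-10.3);ux=np.array([np.cos(a),np.sin(a)]);uy=np.array([-ux[1],ux[0]])
K=onz(w,315,267,86);print('knob',K.round(1),'init knob moved',((K[:2]-[526.9,-240.5])@ux).round(1))
def C(p): return (np.array([ux,uy])@(p[:2]-K[:2])).round(1)
r=mask(im,'red')
for v in range(276,322,2):
    j=np.flatnonzero(r[v,90:175]);
    if len(j):print(v,90+j[0],90+j[-1],im[v,90+int(np.median(j))],C(onz(w,90+j[0],v,60)))
# drawer face at tongue: blue
for v in range(296,330,2):print(v,im[v,315],C(onz(w,315,v,70)))
```

```text
knob [ 457.2 -226.4   86. ] init knob moved -71.1
280 134 159 [106  14  10] [  23.7 -104.4]
282 134 159 [159  14   6] [  25.  -104.7]
284 134 160 [162  15   9] [  26.3 -104.9]
286 134 160 [163  17  11] [  27.7 -105.1]
288 149 158 [87 11  7] [ 29.  -96.7]
290 127 127 [95 51 42] [  30.3 -109.7]
292 125 125 [86 33 26] [  31.7 -111.2]
294 123 123 [86 34 26] [  33.  -112.6]
296 121 121 [88 34 28] [  34.4 -114. ]
298 119 119 [89 35 27] [  35.8 -115.5]
300 117 117 [83 20 16] [  37.2 -116.9]
302 115 115 [82 18 15] [  38.5 -118.4]
304 112 112 [97 51 42] [  39.9 -120.5]
306 110 110 [97 52 42] [  41.3 -121.9]
308 108 145 [134  11   6] [  42.7 -123.4]
310 108 142 [163  13   5] [  44.1 -123.7]
312 109 139 [162  11   5] [  45.6 -123.4]
314 109 136 [163   8   1] [  47.  -123.7]
296 [57 54 50] [27.3 -0. ]
298 [56 55 50] [28.6 -0. ]
300 [56 54 49] [29.9 -0. ]
302 [55 52 50] [31.1 -0. ]
304 [46 46 46] [32.4 -0. ]
306 [ 8 18 32] [33.7 -0. ]
308 [ 9 20 34] [35. -0.]
310 [ 9 20 33] [36.4 -0. ]
312 [ 7 19 34] [37.7 -0. ]
314 [ 8 19 34] [39. -0.]
316 [ 8 19 34] [40.3 -0. ]
318 [ 7 19 32] [41.7 -0. ]
320 [ 7 20 34] [43. -0.]
322 [ 8 19 34] [44.4 -0. ]
324 [10 20 35] [45.7 -0.1]
326 [ 8 20 34] [47.1 -0.1]
328 [ 8 13 20] [48.5 -0.1]
```

Both measures say about 4.5 mm more is needed.

Call:
drive_tool:
  deltas:
    - [[0.25,0,0],[0,0,0]]
    - [[0.2,0,0],[0,0,0]]
    - [[0,0,0],[0,0,0]]
    - [[0,0,0],[0,0,0]]
    - [[0,0,0],[0,0,0]]
    - [[0,0,0],[0,0,0]]
    - [[0,0,0],[0,0,0]]
    - [[0,0,0],[0,0,0]]
    - [[0,0,0],[0,0,0]]

```text
clock: 13.05
position: [455.0, -225.5, 60.7]
ee_rot: [0.091, 0.996, -0.0, 0.006]
contact_force: [8.9, 5.4, -0.2]
gripper_width: 20.1
grasp_force: 58.8
```

Run:
```python
from h import *
S=arm.read_state();w=snap('wrist');t=snap('top');im=w['img']
a=np.radians(-10.3);ux=np.array([np.cos(a),np.sin(a)])
g=blobs(cv2.morphologyEx(mask(t['img'],'blue'),3,np.ones((5,5),np.uint8)),(284,180,341,248));print('tray',[rectz(t,c,8) for c in g])
print(S['clock'],S['position'].round(1),'travel',(S['position'][:2]-[528.5,-240.3])@ux)
r=mask(im,'red');ys,xs=np.nonzero(r[300:345,85:170]);
for v in range(300,335):
    j=np.flatnonzero(r[v,85:170])
    if len(j)>10:print(v,85+j[0],85+j[-1],((onz(w,85+j.mean(),v,60)-onz(w,315,267,86))[:2]@ux).round(1))
```

```text
tray [array([496.2,  96.7, 159.1, 119.1,  -4.2])]
13.05 [ 455.  -225.5   60.7] travel -74.95242471486551
313 110 135 46.3
314 110 135 47.0
315 110 134 47.7
316 110 132 48.4
317 110 130 49.2
318 110 129 49.9
319 111 127 50.6
320 111 125 51.3
321 112 124 52.0
```

```bash
python3 -c "
from bench import arm
print(arm.job_done())"
```

```text
the job is handed in; nothing more can be done
None
```

The job is handed in at about 13 s: my last measurements put the tray within about 2 mm and 0.3° of centred and square on the mat, and the drawer held by its knob about 1 mm from the red marker; I did not re-measure the jar, mug and figurine, but the arm stayed clear of them, and no verdict came back.

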